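# Centre the glazed tile on the turntable against its stops

### The arm

A 7-joint arm with a two-finger parallel gripper is mounted at the origin on the work surface. World frame = base frame: x ahead of the robot, y to its left, z up, the work surface at z = 0. Lengths are in m, angles in rad, forces in N, time in s.
With the tool pointing down it reaches from about 0.425 to 0.875 m from the base axis. Payload 4.7 kg.
Tool frame: the origin (TCP) lies midway between the tips of the shut fingers; the grasp point (between the pads) lies 19 mm behind it; x points along the fingers, y is the direction in which the jaws open and shut, and the axes are right-handed (so a half turn about x gives the same grasp; the last joint's range is limited). The gripper opens to 87 mm and grips with 3 to 60 N. Pads are 19 mm wide; open, the fingers measure 117 mm over their backs; the gripper's body (75 mm by 190 mm) begins 51 mm behind the grasp point.
Start: joints at [0.014, 0.321, -0.07, 1.45, 0.023, 1.371, -0.057], TCP at [0.65, -0, 0.223] pointing down, gripper open.
Joint ranges: [-2.86, 2.86], [-0.3, 2.09], [-1.38, 1.24], [0.06, 2.45], [-1.56, 4.7], [0.09, 2.05], [-2.69, 2.69]. Speed limits (rad/s): [2.57, 2.57, 3.14, 3.14, 3.14, 3.14, 3.14].

### API

Orientations are given as a rotation vector (axis times angle).
In Python, from bench import ctrl gives the robot as it stands. The module is installed in compiled form; this text tells all that it offers.
- The arm moves only by the shell command python3 -m jog 'ROWS' [FORCE]. ROWS is JSON, a list of rows, each an object with "rot": the turn, a rotation vector about the tool's x, y, z in units of 5 degrees (1.0 is 5 degrees), a list of three; "travel": the shift along the tool's x, y, z in units of 0.3 m (1.0 is 0.3 m), a list of three; "jaw": the closure, from -1 (fully open) to 1 (shut), so that 0 is half open. In form: [{"rot": [ax, ay, az], "travel": [tx, ty, tz], "jaw": jaw}, ...]. A call has 1 to 8 rows; each row shifts and turns the commanded pose from where the row before left it, along the tool's axes as they then stand; what a row does not reach is not made up. A row lasts 1/10 s, in which the tool goes at most 50 mm and 8.59 degrees, less where a joint would pass 70% of its speed; a pose out of reach is approached as far as the arm can. A call with a number of a shift or a turn outside -1 to 1 is refused whole. A call with a gripper value outside its range is refused whole. The fingers move at their own pace and stop on an object; FORCE is the grip in N (left out, the last holds). Time passes only in rows, so rows that do not move let the fingers close. It gives the time, the measured TCP pose, the force and the opening at its end, in the units of the state.
- ctrl.get_state(): the state, without advancing time (a new reading comes with each control period).
- ctrl.get_image(name): name is "scene" or "side" or "wrist"; returns the picture (384x512x3 uint8, red, green, blue); there is no depth.
- ctrl.camera_model(name): a dict with "mtx" (3x3 intrinsics, pixels), "extrinsics" (4x4, takes a point from world to camera coordinates); the wrist camera has in their place "hand_eye" (4x4, takes a point from camera to tool coordinates, whose origin is the TCP and whose axes are the tool frame's). Camera axes: x right, y up, looking along -z (the intrinsics and any distortion apply to the point x, -y, -z); pixel columns grow to the right and rows downward; lengths in m; the calibration is good to about 2 mm. The wrist camera is an equidistant fisheye: a pixel r from the principal point sees the ray r / f radians off the axis. A picture is of the moment at which its call begins: read the wrist's pose just before it. camera_model takes no time and is no camera call.
- ctrl.close_job(): hands the job in, once; it reports no verdict.
The state is a dict: "time": time; "joint_positions": joint angles; "qd": joint speeds; "joint_torque": joint torques, N m; "position": TCP position; "tool_rot": TCP orientation; "ft_force": force on the tool from outside, world axes, zero at the start; "torque": the same for the moment, N m; "grip_width": opening from 0.0 (shut) to 1.0 (fully open).
Only numpy, scipy, OpenCV 4.12 (cv2) and the standard library are available. Lean on these libraries where they do the work, as an engineer would, in place of code of your own. Each camera call takes 0.05 s, during which the arm holds its last target.

### The job

The glazed tile on the little aluminium turntable hangs over its edge: push it by its edges, first flat against the long stop strip, then along that strip until it also bears on the short one, so that it lies square in their corner, centred with no overhang. Bear on each strip in turn for a moment with a gentle 6 to 12 newtons, never pressing the tile with more than 22. Do not swing the turntable round, and leave everything else where it is.

Things in the scene. Friction and masses are not known exactly. Their poses are not given: they have to be found in the camera images.
- tile_centre (a point): centre (7 mm above its underside) of the loose square glazed tile, 96 x 96 x 14 mm, about 0.26 kg; x, y along its edges, z up. It lies flat on the platform, 13 to 37 mm away from each strip, twisted up to 10 degrees, overhanging; pushed while twisted it can jam on a strip. Push its edge faces with the fingertips just above the platform. Sliding it takes 1 to 4 N; over 22 N chips the glaze
- platform_centre (a point): centre of the flat top (62 mm above the shelf) of the turntable's round platform, 160 mm across; its frame turns with it, z up. The long stop strip (70 mm) stands across its +x side, the short one (40 mm) across +y; both rigid steel, 6 mm thick, 8 mm tall. Their inner faces are about 48 mm from this point but were set by hand, each up to 5 mm nearer or farther: find them by feel
- platform (a joint): turn of the platform on its foot in rad, 0 at the start, counter-clockwise from above positive; stiff to turn: it gives way at about 0.4 N m, so pushes should run within some 30 mm of its axis; more than 0.15 rad either way counts as swung round
- bottle: bystander: amber glass dropper bottle, 36 mm across, 102 mm tall, upright beyond the turntable; origin at the centre of its underside
- cup: bystander: white porcelain mixing cup, 68 mm across the rim, 50 mm tall; origin at the centre of its underside
- stand: bystander: small empty wooden tile stand, 70 mm wide, 50 mm deep, about 70 mm tall; origin at the centre of its underside
- brush: bystander: paint brush 190 mm long lying on the shelf on the robot's side of the turntable, far below the platform's height; origin on its underside
- spatula: bystander: wooden spatula 170 mm long lying on the shelf beside the turntable, far below the platform's height; origin on its underside
- test_tile: bystander: small bare terracotta test tile, 50 x 50 x 8 mm, lying on the shelf; origin at the centre of its underside
There are look-alikes about, which are no part of the job. What is shaped like the part that bears tile_centre but brown, green or yellow is not meant.

How it is judged:
By the outcome, as a careful person would: the job done as asked, in the order asked, and still so for the second after the job is handed in, with the robot touching nothing.
It also fails if it takes over 64 s, if anything falls off the work surface, if the arm or the gripper's body presses on something with over 40 N, if the wrist force passes 120 N, or if a joint passes its speed limit or range.

## Working session

There is one attempt and no reset: what is moved stays moved. The work goes in short steps, Python scripts to look and compute and a shell command to move; the robot and the scene stay as the last step left them, time stands still between calls to the robot, and variables do not carry over. Pictures are saved under pics/ and viewed, and the job is handed in when it is done.

```bash
mkdir -p pics
python3 - <<'E'
from bench import ctrl
import cv2
s=ctrl.get_state()
for k,v in s.items(): print(k,v)
for n in ["scene","side","wrist"]:
    im=ctrl.get_image(n); cv2.imwrite(f"pics/{n}0.png",im[:,:,::-1])
    print(n,ctrl.camera_model(n))
E
```

```text
time 0.0
joint_positions [ 0.01412246  0.32182291 -0.07008967  1.4517028   0.02262546  1.37081281
 -0.05687771]
qd [-9.38220410e-05  1.34571395e-03 -7.58242200e-04 -1.51039644e-03
  6.72256764e-04  3.84958152e-04  6.43828180e-04]
joint_torque [-2.58547143e-04 -4.91284704e+01 -4.03903294e-01 -3.12526345e+01
 -6.40594075e-02  4.37659642e-02  1.61017233e-04]
position [ 6.49426668e-01 -7.15431350e-05  2.21447680e-01]
tool_rot [ 1.2081532   1.21056675 -1.21066763]
ft_force [0.5504273  0.47701294 0.10057674]
torque [ 0.01476095  0.02883782 -0.01373349]
grip_width 0.9999780011557026
scene {'mtx': array([[459.58439375,   0.        , 255.96216446],
       [  0.        , 459.58439375, 187.73289427],
       [  0.        ,   0.        ,   1.        ]]), 'extrinsics': array([[ 0.14162963,  0.98980149,  0.01529919, -0.08521303],
       [-0.71166186,  0.09106378,  0.69659514,  0.31413152],
       [ 0.6880977 , -0.10954636,  0.71730129, -1.46843154],
       [ 0.        ,  0.        ,  0.        ,  1.        ]])}
side {'mtx': array([[404.82742185,   0.        , 250.565555  ],
       [  0.        , 40
[... 162 characters left out ...]
[ 0.43788858,  0.4067466 ,  0.80175483, -0.27218648],
       [-0.56533508, -0.56883505,  0.59734657, -0.55634119],
       [ 0.        ,  0.        ,  0.        ,  1.        ]])}
wrist {'mtx': array([[297.31863964,   0.        , 258.02885726],
       [  0.        , 297.31863964, 191.03292917],
       [  0.        ,   0.        ,   1.        ]]), 'hand_eye': array([[-8.12839337e-05,  2.43906702e-01, -9.69798698e-01,
        -1.62394270e-01],
       [ 9.99999733e-01,  7.23980094e-04,  9.82674914e-05,
        -3.90227677e-04],
       [ 7.26083052e-04, -9.69798431e-01, -2.43906696e-01,
        -6.52574676e-02],
       [ 0.00000000e+00,  0.00000000e+00,  0.00000000e+00,
         1.00000000e+00]])}
```

View pics/scene0.png

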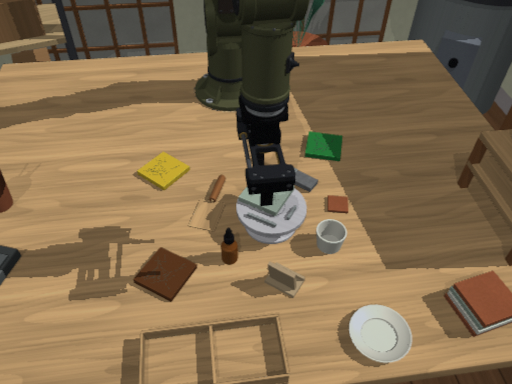

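View pics/side0.png

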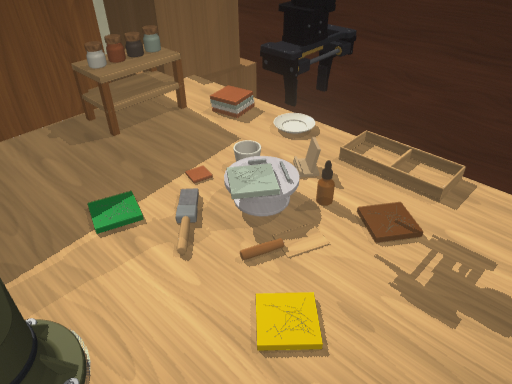

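View pics/wrist0.png

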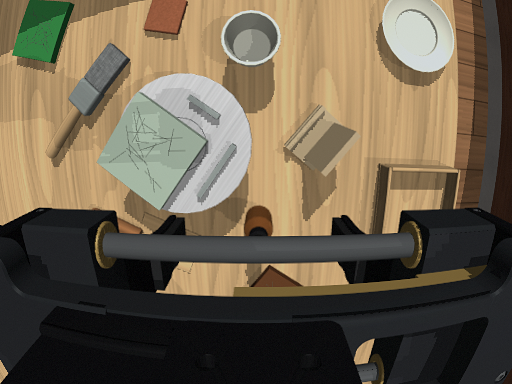

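Candidates for the tile, in wrist pixels: pale celadon on the platform (152,150), green (45,28), brown (275,278), and yellow (only in scene, 163,170). The description picks the celadon one on the turntable. Here is the close crop.

```bash
cat > h.py <<'E'
from bench import ctrl
import numpy as np, cv2
from scipy.spatial.transform import Rotation as R
def T(s):
    M=np.eye(4); M[:3,:3]=R.from_rotvec(s["tool_rot"]).as_matrix(); M[:3,3]=s["position"]; return M
def wray(px,s):
    m=ctrl.camera_model("wrist"); K=m["mtx"]; px=np.atleast_2d(px).astype(float)
    d=(px-K[:2,2])/K[0,0]; r=np.hypot(d[:,0],d[:,1])+1e-12
    v=np.c_[np.sin(r)*d[:,0]/r,-np.sin(r)*d[:,1]/r,-np.cos(r)]
    M=T(s)@m["hand_eye"]; return M[:3,3],v@M[:3,:3].T
def cray(n,px):
    m=ctrl.camera_model(n); K=m["mtx"]; E=m["extrinsics"]; px=np.atleast_2d(px).astype(float)
    d=(px-K[:2,2])/K[0,0]; v=np.c_[d[:,0],-d[:,1],-np.ones(len(d))]
    Rm=E[:3,:3]; return -Rm.T@E[:3,3], v@Rm
def onz(o,v,z): return o+v*((z-o[2])/v[:,2])[:,None]
def wproj(P,s):
    m=ctrl.camera_model("wrist"); K=m["mtx"]; M=np.linalg.inv(T(s)@m["hand_eye"])
    p=np.atleast_2d(P)@M[:3,:3].T+M[:3,3]; a=p*[1,-1,-1]; rho=np.hypot(a[:,0],a[:,1]); th=np.arctan2(rho,a[:,2])
    return a[:,:2]/rho[:,None]*th[:,None]*K[0,0]+K[:2,2]
E
python3 - <<'E'
from h import *
im=cv2.imread("pics/wrist0.png")
c=im[65:220,90:260]; cv2.imwrite("pics/crop0.png",cv2.resize(c,None,fx=3.8,fy=3.8,interpolation=cv2.INTER_CUBIC)[:600])
im=cv2.imread("pics/side0.png")
c=im[145:220,210:310]; cv2.imwrite("pics/crop0s.png",cv2.resize(c,None,fx=6,fy=6,interpolation=cv2.INTER_CUBIC))
s=ctrl.get_state(); print(s["time"],s["ft_force"]); print(T(s).round(3))
E
```

```text
0.15 [ 0.91412833 -0.38183366  0.18296409]
[[-0.002  1.    -0.     0.65 ]
 [-0.    -0.    -1.    -0.   ]
 [-1.    -0.002  0.     0.222]
 [ 0.     0.     0.     1.   ]]
```

View pics/crop0.png

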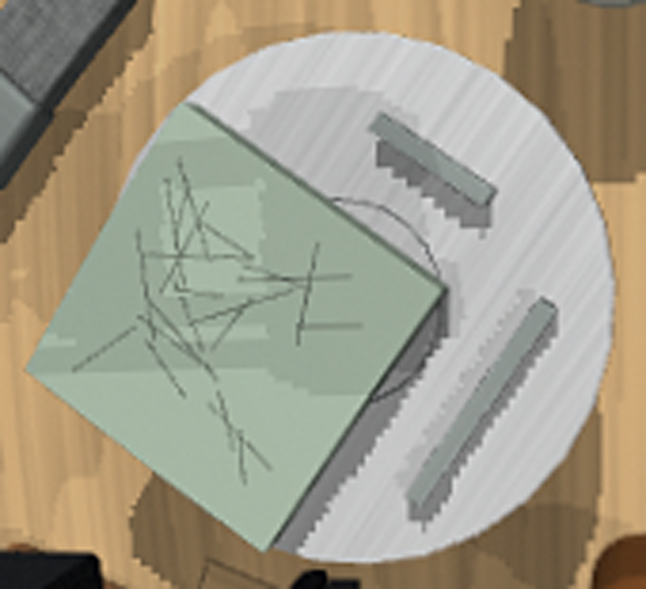

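View pics/crop0s.png

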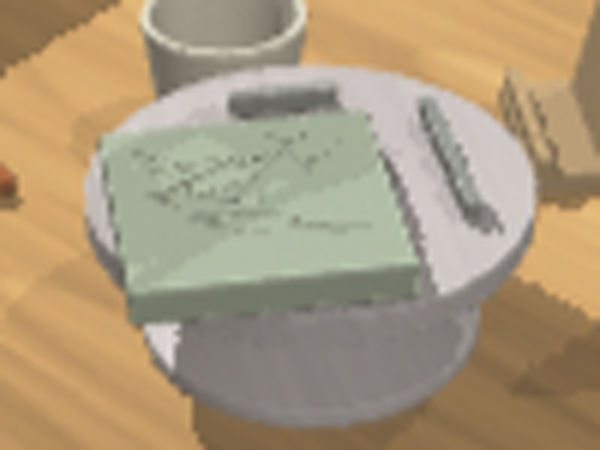

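Close crop: pale celadon tile overhanging the platform on the left. The long strip is at lower right (crop 480,400) and the short strip at upper right (430,160). Next I measure.

Run:
```python
from h import *
s=ctrl.get_state()
f=lambda L:np.array(L)/3.8+[90,65]
o,v=wray(f([(188,102),(445,290),(265,551),(27,372)]),s); t=onz(o,v,.076)[:,:2]
print("tile",t.round(4),t.mean(0).round(4),[np.linalg.norm(t[i]-t[i-1]).round(4) for i in range(4)])
for i in range(4): d=t[(i+1)%4]-t[i]; print(np.degrees(np.arctan2(d[1],d[0])).round(1))
o,v=wray(f([(355,30),(612,285),(500,75),(598,380),(375,562),(555,475),(260,50)]),s); c=onz(o,v,.062)[:,:2]
A=np.c_[2*c,np.ones(len(c))]; x=np.linalg.lstsq(A,(c**2).sum(1),rcond=None)[0]
pc=x[:2]; print("platform",pc.round(4),np.sqrt(x[2]+pc@pc).round(4))
from scipy.optimize import least_squares
pc=least_squares(lambda p:np.linalg.norm(c-p,axis=1)-.08,pc).x; print("pc r=.08",pc.round(4))
def strip(L,z):
    o,v=wray(f(L),s); p=onz(o,v,z)[:,:2]; d=p[1]-p[0]
    u=d/np.linalg.norm(d); n=np.array([-u[1],u[0]]); print(p.round(4),"len",np.linalg.norm(d).round(4),"ang",np.degrees(np.arctan2(d[1],d[0])).round(1),"dist",((p-pc)@n).round(4))
strip([(540,297),(406,492)],.070); strip([(557,305),(422,508)],.070)
strip([(382,113),(497,190)],.070); strip([(370,130),(488,207)],.070)
```

```text
tile [[ 0.5213  0.098 ]
 [ 0.5958  0.0413]
 [ 0.5378 -0.0344]
 [ 0.4621  0.0215]] [0.5292 0.0316] [np.float64(0.0967), np.float64(0.0936), np.float64(0.0953), np.float64(0.0941)]
-37.3
-127.4
143.6
52.3
platform [0.5621 0.0373] 0.0797
pc r=.08 [0.5618 0.0372]
[[ 0.6215  0.0385]
 [ 0.5811 -0.0177]] len 0.0692 ang -125.8 dist [0.0477 0.0477]
[[ 0.6262  0.0362]
 [ 0.5856 -0.0226]] len 0.0714 ang -124.7 dist [0.0535 0.0535]
[[0.5775 0.0914]
 [0.6099 0.0686]] len 0.0396 ang -35.2 dist [0.0533 0.0533]
[[0.574  0.0867]
 [0.6073 0.0639]] len 0.0404 ang -34.5 dist [0.0477 0.0477]
```

```bash
python3 -m jog '[{"rot":[0,0,0],"travel":[0.067,-0.12,-0.055],"jaw":0},{"rot":[0,0,0],"travel":[0.067,-0.12,-0.055],"jaw":0},{"rot":[0,0,0],"travel":[0.067,-0.12,-0.055],"jaw":0},{"rot":[0,0,0],"travel":[0.067,-0.12,-0.055],"jaw":0},{"rot":[0,0,0],"travel":[0.067,-0.12,-0.055],"jaw":0}]'
python3 -m jog '[{"rot":[-1,0,0],"travel":[0,0,0],"jaw":0},{"rot":[-1,0,0],"travel":[0,0,0],"jaw":0},{"rot":[-1,0,0],"travel":[0,0,0],"jaw":0},{"rot":[-1,0,0],"travel":[0,0,0],"jaw":0},{"rot":[-1,0,0],"travel":[0,0,0],"jaw":0},{"rot":[-1,0,0],"travel":[0,0,0],"jaw":0}]'
python3 -m jog '[{"rot":[-1,0,0],"travel":[0,0,0],"jaw":0},{"rot":[-1,0,0],"travel":[0,0,0],"jaw":0},{"rot":[-1,0,0],"travel":[0,0,0],"jaw":0},{"rot":[-1,0,0],"travel":[0,0,0],"jaw":0},{"rot":[-1,0,0],"travel":[0,0,0],"jaw":0},{"rot":[0,0,0],"travel":[0,0,0],"jaw":0}]'
cat >> h.py <<'E'
PC=np.array([.5618,.0372]); ANG=np.radians(-35.05)
PX=np.array([np.cos(ANG),np.sin(ANG)]); PY=np.array([-PX[1],PX[0]])
def rep():
    s=ctrl.get_state(); M=T(s); d=M[:2,3]-PC; f=s["ft_force"]
    print("t %.2f"%s["time"],"plat-frame mm",(np.array([d@PX,d@PY])*1e3).round(2),"z %.1f"%(M[2,3]*1e3),"yaw_y %.2f"%np.degrees(np.arctan2(M[1,1],M[0,1])),"tilt",(np.degrees(M[:2,0])).round(2),"F px,py,z",np.round([f[:2]@PX,f[:2]@PY,f[2]],2),"torque",s["torque"].round(3),"jaw %.3f"%s["grip_width"])
    return s
E
python3 -c "
from h import *
s=rep()
cv2.imwrite('pics/w1.png',ctrl.get_image('wrist')[:,:,::-1])"
```

```text
time: 0.65
position: [0.4682, 0.0829, 0.1211]
tool_rot: [1.209, 1.209, -1.209]
ft_force: [-0.0, 0.8, -0.2]
grip_width: 0.628
time: 1.25
position: [0.4698, 0.0824, 0.1219]
tool_rot: [0.812, 1.414, -0.813]
ft_force: [0.2, 0.2, 1.0]
grip_width: 0.502
time: 1.85
position: [0.4698, 0.0824, 0.1219]
tool_rot: [0.478, 1.518, -0.478]
ft_force: [0.1, 0.1, -0.6]
grip_width: 0.498
t 1.85 plat-frame mm [-101.29  -15.82] z 121.9 yaw_y 55.01 tilt [-0.02 -0.01] F px,py,z [-0.03  0.13 -0.64] torque [ 0.081  0.002 -0.013] jaw 0.498
```

View pics/w1.png

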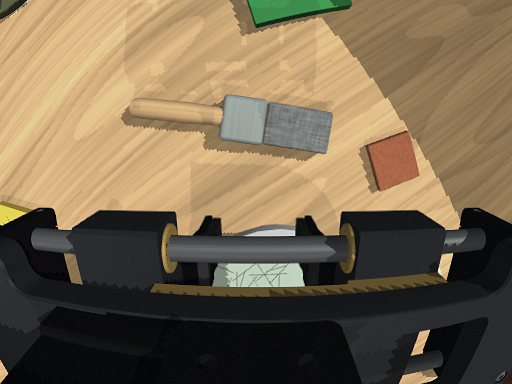

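Wrist view: the fingers stand at (210,240) and (310,240). The tile's near edge is at about row 262 between them, with the platform rim above it. I check the clearance before going down.

Run:
```python
from h import *
s=ctrl.get_state()
W=lambda a,b,z:np.r_[PC+a*PX+b*PY,z]
print("tile edge",wproj([W(-.0715,.02,.076),W(-.0715,-.016,.076),W(-.0715,-.06,.076)],s).round(), "rim",wproj([W(-.08,0,.062)],s).round(),"tcp low",wproj([W(-.101,-.016,.066),W(-.101,-.016,.122)],s).round())
im=ctrl.get_image('side'); cv2.imwrite('pics/s1.png',cv2.resize(im[110:250,190:350,::-1],None,fx=4,fy=4,interpolation=cv2.INTER_CUBIC))
```

```text
tile edge [[306. 245.]
 [259. 246.]
 [202. 245.]] rim [[279. 229.]] tcp low [[259. 205.]
 [259. 233.]]
```

View pics/s1.png

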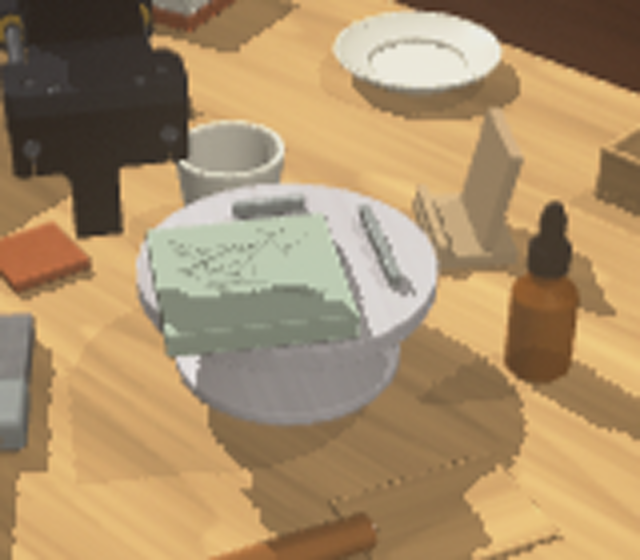

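The side view shows the gripper clear of the tile on its -x side. Descending.

```bash
python3 -m jog '[{"rot":[0,0,0],"travel":[0.06,0,0],"jaw":0},{"rot":[0,0,0],"travel":[0.06,0,0],"jaw":0},{"rot":[0,0,0],"travel":[0.06,0,0],"jaw":0},{"rot":[0,0,0],"travel":[0,0,0],"jaw":0},{"rot":[0,0,0],"travel":[0,0,0],"jaw":0}]' | grep -v rot
python3 -c "
from h import *
rep()
im=ctrl.get_image('side'); cv2.imwrite('pics/s2.png',cv2.resize(im[110:250,190:350,::-1],None,fx=4,fy=4,interpolation=cv2.INTER_CUBIC))"
```

```text
time: 2.45
position: [0.47, 0.0825, 0.0682]
ft_force: [-1.5, 0.2, 0.3]
grip_width: 0.5
t 2.45 plat-frame mm [-101.17  -15.68] z 68.2 yaw_y 54.95 tilt [-0.02 -0.  ] F px,py,z [-1.4  -0.69  0.34] torque [ 0.045 -0.051 -0.008] jaw 0.500
```

View pics/s2.png

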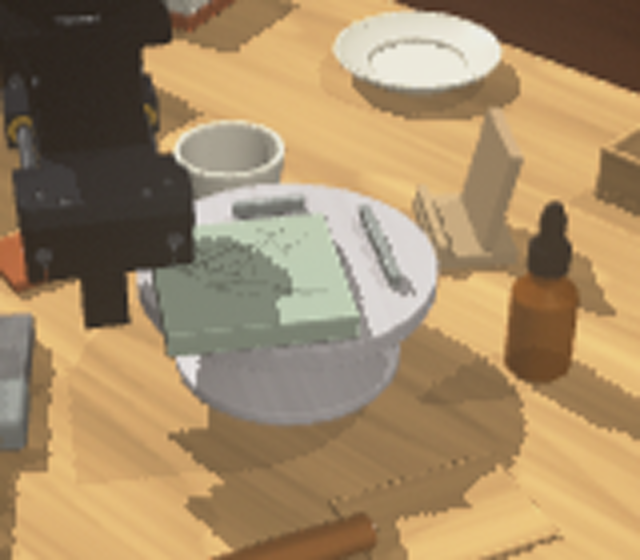

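```bash
python3 -m jog '[{"rot":[0,0,0],"travel":[0.005,0,0.01],"jaw":0},{"rot":[0,0,0],"travel":[0,0,0.01],"jaw":0},{"rot":[0,0,0],"travel":[0,0,0.01],"jaw":0},{"rot":[0,0,0],"travel":[0,0,0.01],"jaw":0}]' >/dev/null; python3 -c "from h import *;rep()"
python3 -m jog '[{"rot":[0,0,0],"travel":[0,0,0.01],"jaw":0},{"rot":[0,0,0],"travel":[0,0,0.01],"jaw":0}]' >/dev/null; python3 -c "from h import *;rep()"
python3 -m jog '[{"rot":[0,0,0],"travel":[0,0,0.01],"jaw":0},{"rot":[0,0,0],"travel":[0,0,0.01],"jaw":0}]' >/dev/null; python3 -c "from h import *;rep()"
```

```text
t 2.90 plat-frame mm [-88.57 -15.53] z 66.9 yaw_y 54.98 tilt [0.04 0.  ] F px,py,z [0.64 0.19 0.12] torque [ 0.076 -0.057 -0.001] jaw 0.500
t 3.10 plat-frame mm [-83.35 -15.82] z 66.5 yaw_y 54.98 tilt [-0.07  0.01] F px,py,z [-1.31 -0.02  1.46] torque [ 0.19   0.411 -0.005] jaw 0.501
t 3.30 plat-frame mm [-77.3 -15.7] z 66.4 yaw_y 55.01 tilt [-0.04  0.  ] F px,py,z [-1.05  0.43  0.31] torque [ 0.182  0.25  -0.021] jaw 0.499
```

```bash
python3 -m jog '[{"rot":[0,0,0],"travel":[0,0,0.008],"jaw":0},{"rot":[0,0,0],"travel":[0,0,0.008],"jaw":0},{"rot":[0,0,0],"travel":[0,0,0.008],"jaw":0},{"rot":[0,0,0],"travel":[0,0,0],"jaw":0}]' >/dev/null; python3 -c "from h import *;rep()
im=ctrl.get_image('side'); cv2.imwrite('pics/s3.png',cv2.resize(im[110:250,190:350,::-1],None,fx=4,fy=4,interpolation=cv2.INTER_CUBIC))
im=ctrl.get_image('scene'); cv2.imwrite('pics/sc3.png',cv2.resize(im[160:260,220:340,::-1],None,fx=5,fy=5,interpolation=cv2.INTER_CUBIC))"
```

```text
t 3.70 plat-frame mm [-69.34 -15.66] z 66.6 yaw_y 54.98 tilt [ 0.04 -0.01] F px,py,z [-1.19 -0.22  0.05] torque [ 0.036 -0.069 -0.036] jaw 0.498
```

View pics/s3.png

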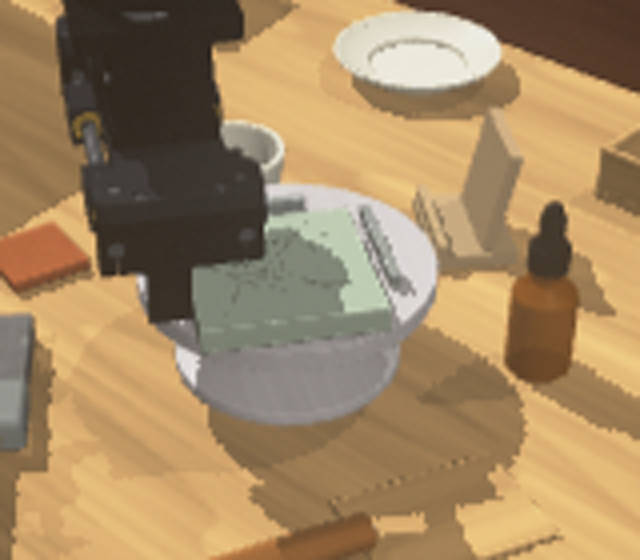

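View pics/sc3.png

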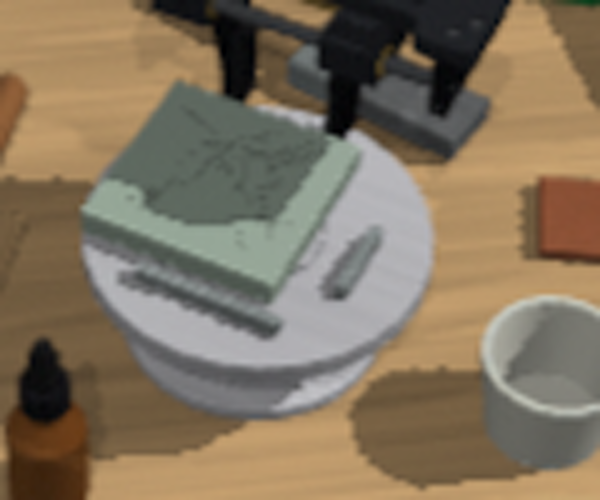

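Tile is tracking squarely, about 8–10 mm short of the long strip (scene crop 190,290). Now finer steps.

```bash
for i in 1; do python3 -m jog '[{"rot":[0,0,0],"travel":[0,0,0.005],"jaw":0},{"rot":[0,0,0],"travel":[0,0,0.005],"jaw":0},{"rot":[0,0,0],"travel":[0,0,0.005],"jaw":0}]' >/dev/null; python3 -c "from h import *;rep()"; done
python3 -m jog '[{"rot":[0,0,0],"travel":[0,0,0.004],"jaw":0}]' >/dev/null; python3 -c "from h import *;rep()"
python3 -m jog '[{"rot":[0,0,0],"travel":[0,0,0.004],"jaw":0}]' >/dev/null; python3 -c "from h import *;rep()"
```

```text
t 4.10 plat-frame mm [-65.64 -15.43] z 66.7 yaw_y 55.02 tilt [-0.01  0.01] F px,py,z [-2.4  -0.53  1.65] torque [0.333 0.352 0.021] jaw 0.502
t 4.20 plat-frame mm [-64.24 -15.47] z 66.7 yaw_y 55.01 tilt [0.   0.01] F px,py,z [-2.46  0.05  0.39] torque [0.401 0.371 0.035] jaw 0.501
t 4.30 plat-frame mm [-63.01 -15.51] z 66.6 yaw_y 55.01 tilt [0. 0.] F px,py,z [-2.73 -0.12  1.84] torque [ 0.332  0.286 -0.04 ] jaw 0.503
```

```bash
python3 -m jog '[{"rot":[0,0,0],"travel":[0,0,0.003],"jaw":0}]' >/dev/null; python3 -c "from h import *;rep()"
python3 -m jog '[{"rot":[0,0,0],"travel":[0,0,0.003],"jaw":0}]' >/dev/null; python3 -c "from h import *;rep()"
python3 -m jog '[{"rot":[0,0,0],"travel":[0,0,0.003],"jaw":0}]' >/dev/null; python3 -c "from h import *;rep()"
```

```text
t 4.40 plat-frame mm [-62.06 -15.57] z 66.6 yaw_y 55.00 tilt [0. 0.] F px,py,z [-1.87 -0.32  1.03] torque [0.383 0.337 0.004] jaw 0.506
t 4.50 plat-frame mm [-61.23 -15.59] z 66.6 yaw_y 55.00 tilt [-0.  0.] F px,py,z [-2.17 -0.85  2.31] torque [ 0.329  0.354 -0.018] jaw 0.499
t 4.60 plat-frame mm [-60.35 -15.6 ] z 66.6 yaw_y 55.00 tilt [-0.  0.] F px,py,z [-3.06  0.39  1.46] torque [ 0.607  0.587 -0.032] jaw 0.500
```

```bash
python3 -m jog '[{"rot":[0,0,0],"travel":[0,0,0.002],"jaw":0}]' >/dev/null; python3 -c "from h import *;rep()"
```

```text
t 4.70 plat-frame mm [-60.33 -15.61] z 66.5 yaw_y 55.01 tilt [-0.06  0.02] F px,py,z [-4.44 -0.12  4.54] torque [0.662 0.854 0.003] jaw 0.502
```

```bash
python3 -m jog '[{"rot":[0,0,0],"travel":[0,0,0.0015],"jaw":0}]' >/dev/null; python3 -c "from h import *;rep()"
python3 -m jog '[{"rot":[0,0,0],"travel":[0,0,0.001],"jaw":0}]' >/dev/null; python3 -c "from h import *;rep()"
python3 -m jog '[{"rot":[0,0,0],"travel":[0,0,0],"jaw":0}]' >/dev/null; python3 -c "from h import *;rep()"
```

```text
t 4.80 plat-frame mm [-60.27 -15.58] z 66.5 yaw_y 55.02 tilt [-0.1   0.03] F px,py,z [-6.33 -0.9   4.71] torque [0.771 1.126 0.005] jaw 0.500
t 4.90 plat-frame mm [-60.27 -15.6 ] z 66.5 yaw_y 55.02 tilt [-0.12  0.04] F px,py,z [-5.75 -0.29  4.81] torque [0.761 1.197 0.016] jaw 0.500
t 5.00 plat-frame mm [-60.25 -15.59] z 66.5 yaw_y 55.02 tilt [-0.12  0.04] F px,py,z [-5.92 -0.62  3.78] torque [ 0.724  1.088 -0.061] jaw 0.500
```

```bash
python3 -m jog '[{"rot":[0,0,0],"travel":[0,0,0.0015],"jaw":0}]' >/dev/null; python3 -c "from h import *;rep()"
python3 -m jog '[{"rot":[0,0,0],"travel":[0,0,0.0015],"jaw":0}]' >/dev/null; python3 -c "from h import *;rep()"
python3 -m jog '[{"rot":[0,0,0],"travel":[0,0,0.0],"jaw":0},{"rot":[0,0,0],"travel":[0,0,0.0],"jaw":0}]' >/dev/null; python3 -c "from h import *;rep()"
```

```text
t 5.10 plat-frame mm [-60.22 -15.58] z 66.5 yaw_y 55.03 tilt [-0.16  0.05] F px,py,z [-7.54 -1.48  4.49] torque [ 0.92   1.299 -0.037] jaw 0.500
t 5.20 plat-frame mm [-60.2 -15.6] z 66.4 yaw_y 55.03 tilt [-0.2   0.07] F px,py,z [-8.42 -0.1   6.  ] torque [ 0.956  1.614 -0.058] jaw 0.497
t 5.40 plat-frame mm [-60.21 -15.56] z 66.4 yaw_y 55.04 tilt [-0.2   0.06] F px,py,z [-8.51 -0.03  5.09] torque [ 0.954  1.516 -0.023] jaw 0.503
```

```bash
python3 -m jog '[{"rot":[0,0,0],"travel":[0,0,0],"jaw":0},{"rot":[0,0,0],"travel":[0,0,0],"jaw":0},{"rot":[0,0,0],"travel":[0,0,-0.01],"jaw":0},{"rot":[0,0,0],"travel":[0,0,-0.03],"jaw":0},{"rot":[0,0,0],"travel":[0,0,-0.06],"jaw":0},{"rot":[0,0,0],"travel":[-0.1,0,0],"jaw":0},{"rot":[0,0,0],"travel":[-0.1,0,0],"jaw":0}]' >/dev/null; python3 -c "
from h import *
rep()
im=ctrl.get_image('scene'); cv2.imwrite('pics/sc4.png',cv2.resize(im[160:260,220:340,::-1],None,fx=5,fy=5,interpolation=cv2.INTER_CUBIC))"
```

```text
t 6.10 plat-frame mm [-90.25 -16.3 ] z 126.3 yaw_y 55.08 tilt [-0.14 -0.04] F px,py,z [0.14 0.46 0.56] torque [ 0.085 -0.141  0.051] jaw 0.497
```

View pics/sc4.png

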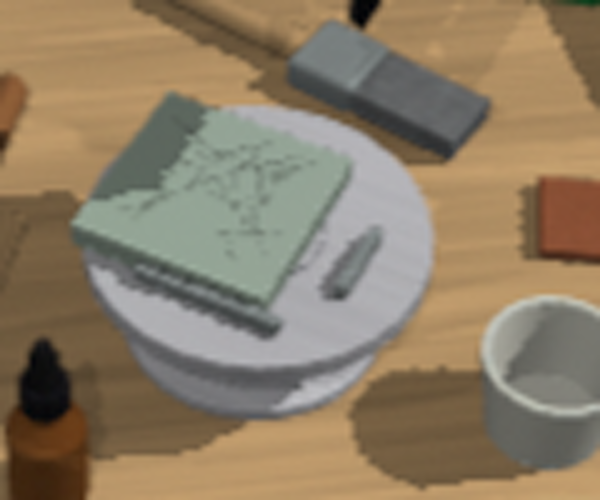

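```bash
python3 -m jog '[{"rot":[0,0,0],"travel":[0,-0.1,0.1],"jaw":0},{"rot":[0,0,0],"travel":[0,-0.1,0.1],"jaw":0},{"rot":[0,0,0],"travel":[0,-0.09,0.1],"jaw":0},{"rot":[1,0,0],"travel":[0,0,0],"jaw":0},{"rot":[1,0,0],"travel":[0,0,0],"jaw":0},{"rot":[1,0,0],"travel":[0,0,0],"jaw":0},{"rot":[1,0,0],"travel":[0,0,0],"jaw":0},{"rot":[1,0,0],"travel":[0,0,0],"jaw":0}]' >/dev/null
python3 -m jog '[{"rot":[1,0,0],"travel":[0,0,0],"jaw":0},{"rot":[1,0,0],"travel":[0,0,0],"jaw":0},{"rot":[1,0,0],"travel":[0,0,0],"jaw":0},{"rot":[1,0,0],"travel":[0,0,0],"jaw":0},{"rot":[1,0,0],"travel":[0,0,0],"jaw":0},{"rot":[1,0,0],"travel":[0,0,0],"jaw":0},{"rot":[1,0,0],"travel":[0,0,0],"jaw":0},{"rot":[1,0,0],"travel":[0,0,0],"jaw":0}]' >/dev/null
python3 -m jog '[{"rot":[1,0,0],"travel":[0,0,0],"jaw":0},{"rot":[1,0,0],"travel":[0,0,0],"jaw":0},{"rot":[1,0,0],"travel":[0,0,0],"jaw":0},{"rot":[1,0,0],"travel":[0,0,0],"jaw":0},{"rot":[1,0,0],"travel":[0,0,0],"jaw":0},{"rot":[0,0,0],"travel":[0,0,0],"jaw":0},{"rot":[0,0,0],"travel":[0,0,0],"jaw":0}]' >/dev/null
python3 -c "
from h import *
rep()
im=ctrl.get_image('wrist'); cv2.imwrite('pics/w4.png',im[:,:,::-1])
cv2.imwrite('pics/w4c.png',cv2.resize(im[100:280,170:360,::-1],None,fx=3.3,fy=3.3,interpolation=cv2.INTER_CUBIC))"
```

```text
t 8.45 plat-frame mm [   1.41 -102.39] z 126.5 yaw_y -34.85 tilt [ 0.01 -0.  ] F px,py,z [0.31 0.56 0.65] torque [-0.029  0.034  0.063] jaw 0.501
```

View pics/w4.png

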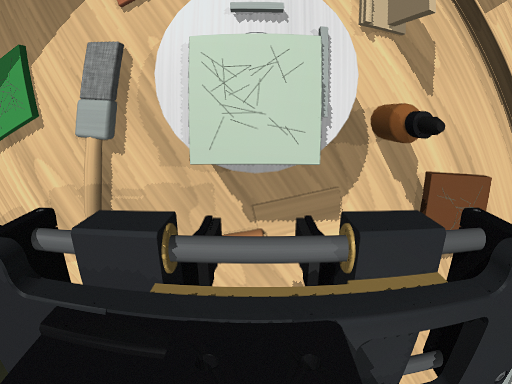

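View pics/w4c.png

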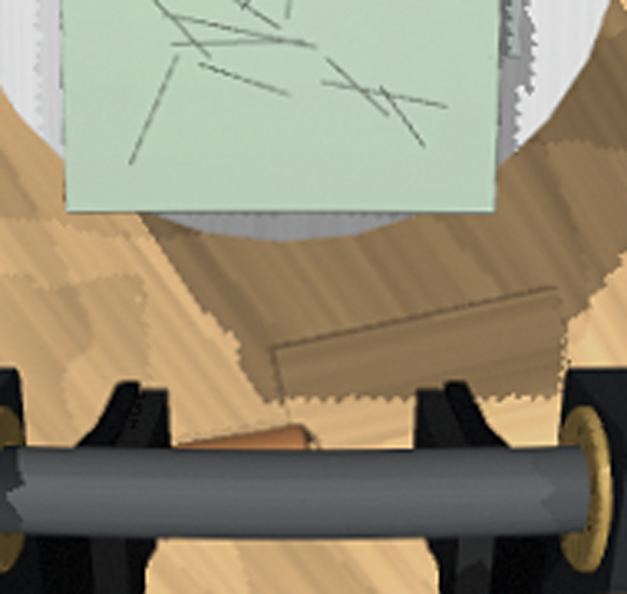

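The wrist view shows the tile square-on (corners 190,35 / 319,34 / 320,163 / 190,164), touching the long strip at (322,70). The short strip is at (258,8).

Run:
```python
from h import *
im=cv2.imread("pics/w4.png"); cv2.imwrite("pics/w4d.png",cv2.resize(im[0:130,180:345],None,fx=4.5,fy=4.5,interpolation=cv2.INTER_CUBIC))
s=ctrl.get_state()
def pf(px,z):
    o,v=wray(px,s); p=onz(o,v,z)[:,:2]-PC; return (np.c_[p@PX,p@PY]*1e3).round(1)
print(pf([(190,35),(319,34),(320.5,163.5),(190,164)],.076))
```

```text
[[-47.7  25.6]
 [ 45.5  26.2]
 [ 47.6 -69.8]
 [-48.4 -70.3]]
```

View pics/w4d.png

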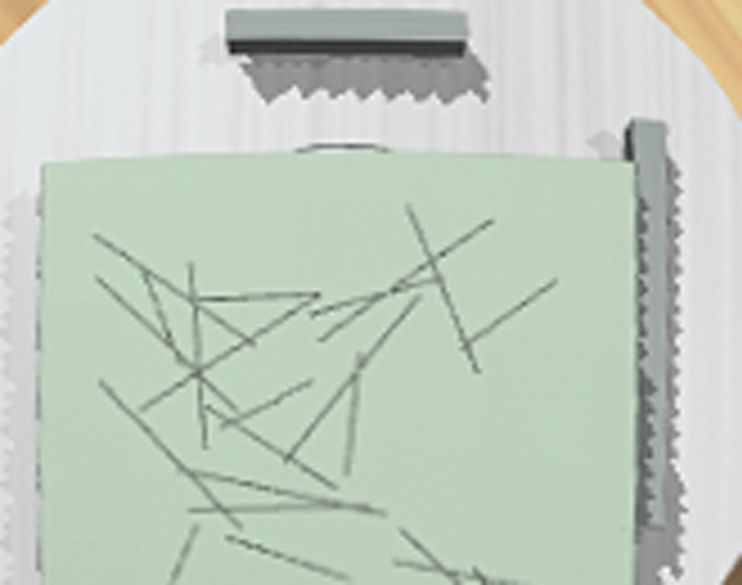

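Flush on the long strip. Now going down for the second push.

```bash
python3 -m jog '[{"rot":[0.03,0,0],"travel":[0.067,0,0],"jaw":0},{"rot":[0,0,0],"travel":[0.067,0,0],"jaw":0},{"rot":[0,0,0],"travel":[0.067,0,0],"jaw":0},{"rot":[0,0,0],"travel":[0,0,-0.01],"jaw":0},{"rot":[0,0,0],"travel":[0,0,-0.01],"jaw":0},{"rot":[0,0,0],"travel":[0,0,-0.01],"jaw":0}]' >/dev/null; python3 -c "from h import *;rep()"
python3 -m jog '[{"rot":[0,0,0],"travel":[0,0,-0.01],"jaw":0},{"rot":[0,0,0],"travel":[0,0,-0.01],"jaw":0}]' >/dev/null; python3 -c "from h import *;rep()"
```

```text
t 9.10 plat-frame mm [  2.77 -92.56] z 67.5 yaw_y -35.11 tilt [ 0.13 -0.  ] F px,py,z [-0.73  0.27 -0.22] torque [0.008 0.065 0.024] jaw 0.497
t 9.30 plat-frame mm [  2.55 -86.79] z 67.2 yaw_y -35.13 tilt [ 0.1 -0. ] F px,py,z [0.24 0.19 0.35] torque [ 0.001  0.051 -0.004] jaw 0.500
```

```bash
python3 -m jog '[{"rot":[0,0,0],"travel":[0.002,0,-0.01],"jaw":0},{"rot":[0,0,0],"travel":[0,0,-0.008],"jaw":0},{"rot":[0,0,0],"travel":[0,0.0003,-0.006],"jaw":0}]' >/dev/null; python3 -c "from h import *;rep()"
python3 -m jog '[{"rot":[0,0,0],"travel":[0,0.0003,-0.006],"jaw":0},{"rot":[0,0,0],"travel":[0,0.0003,-0.006],"jaw":0}]' >/dev/null; python3 -c "from h import *;rep()"
python3 -m jog '[{"rot":[0,0,0],"travel":[0,0.0003,-0.006],"jaw":0},{"rot":[0,0,0],"travel":[0,0.0003,-0.006],"jaw":0}]' >/dev/null; python3 -c "from h import *;rep()"
```

```text
t 9.60 plat-frame mm [  2.   -80.36] z 65.7 yaw_y -35.13 tilt [-0.03 -0.02] F px,py,z [ 0.28 -1.13  1.33] torque [-0.306  0.454  0.042] jaw 0.502
t 9.80 plat-frame mm [  2.1  -77.58] z 65.5 yaw_y -35.18 tilt [-0.08 -0.04] F px,py,z [-1.09 -2.04  0.84] torque [-0.286  0.589  0.053] jaw 0.502
t 10.00 plat-frame mm [  2.18 -73.54] z 65.5 yaw_y -35.16 tilt [-0.06 -0.01] F px,py,z [-1.63 -3.02  1.2 ] torque [-0.321  0.745  0.088] jaw 0.502
```

```bash
python3 -m jog '[{"rot":[0,0,0],"travel":[0,0,-0.006],"jaw":0},{"rot":[0,0,0],"travel":[0,0,-0.006],"jaw":0},{"rot":[0,0,0],"travel":[0,0,-0.005],"jaw":0}]' >/dev/null; python3 -c "from h import *;rep()"
python3 -m jog '[{"rot":[0,0,0],"travel":[0,0,-0.004],"jaw":0},{"rot":[0,0,0],"travel":[0,0,-0.003],"jaw":0}]' >/dev/null; python3 -c "from h import *;rep()"
python3 -m jog '[{"rot":[0,0,0],"travel":[0,0,-0.003],"jaw":0}]' >/dev/null; python3 -c "from h import *;rep()"
```

```text
t 10.30 plat-frame mm [  2.26 -67.82] z 65.5 yaw_y -35.14 tilt [-0.02  0.01] F px,py,z [-2.32 -2.09 -0.22] torque [-0.255  0.612  0.012] jaw 0.501
t 10.50 plat-frame mm [  2.51 -65.59] z 65.6 yaw_y -35.14 tilt [0.02 0.01] F px,py,z [-0.94 -1.11 -0.36] torque [-0.228  0.445  0.087] jaw 0.504
t 10.60 plat-frame mm [  2.6  -64.84] z 65.6 yaw_y -35.15 tilt [0.02 0.  ] F px,py,z [-0.75 -1.18 -0.82] torque [-0.241  0.404  0.044] jaw 0.498
```

```bash
J() { :; }; python3 -m jog '[{"rot":[0,0,0],"travel":[0,0,-0.003],"jaw":0}]' >/dev/null; python3 -c "from h import *;rep()"
python3 -m jog '[{"rot":[0,0,0],"travel":[0,0,-0.003],"jaw":0}]' >/dev/null; python3 -c "from h import *;rep()"
python3 -m jog '[{"rot":[0,0,0],"travel":[0,0,-0.003],"jaw":0}]' >/dev/null; python3 -c "from h import *;rep()"
python3 -m jog '[{"rot":[0,0,0],"travel":[0,0,-0.003],"jaw":0}]' >/dev/null; python3 -c "from h import *;rep()"
```

```text
t 10.70 plat-frame mm [  2.65 -63.96] z 65.7 yaw_y -35.15 tilt [ 0.03 -0.  ] F px,py,z [-0.73 -2.3  -0.49] torque [-0.194  0.339  0.037] jaw 0.500
t 10.80 plat-frame mm [  2.68 -63.05] z 65.7 yaw_y -35.15 tilt [ 0.03 -0.  ] F px,py,z [-1.11 -2.12 -0.3 ] torque [-0.271  0.348  0.04 ] jaw 0.503
t 10.90 plat-frame mm [  2.68 -62.2 ] z 65.7 yaw_y -35.16 tilt [ 0.03 -0.  ] F px,py,z [-0.02 -1.86 -1.13] torque [-0.176  0.31  -0.077] jaw 0.503
t 11.00 plat-frame mm [  2.65 -61.29] z 65.7 yaw_y -35.15 tilt [ 0.02 -0.  ] F px,py,z [ 0.09 -0.98 -0.92] torque [-0.186  0.27  -0.032] jaw 0.499
```

```bash
python3 -m jog '[{"rot":[0,0,0],"travel":[0,0,-0.003],"jaw":0}]' >/dev/null; python3 -c "from h import *;rep()"
python3 -m jog '[{"rot":[0,0,0],"travel":[0,0,-0.003],"jaw":0}]' >/dev/null; python3 -c "from h import *;rep()"
python3 -m jog '[{"rot":[0,0,0],"travel":[0,0,-0.002],"jaw":0}]' >/dev/null; python3 -c "from h import *;rep()"
```

```text
t 11.10 plat-frame mm [  2.67 -60.39] z 65.7 yaw_y -35.15 tilt [ 0.03 -0.  ] F px,py,z [-0.25 -1.17 -0.69] torque [-0.192  0.28   0.028] jaw 0.498
t 11.20 plat-frame mm [  2.66 -59.5 ] z 65.7 yaw_y -35.15 tilt [ 0.02 -0.  ] F px,py,z [ 0.48 -0.98 -1.21] torque [-0.223  0.157 -0.   ] jaw 0.497
t 11.30 plat-frame mm [  2.67 -58.87] z 65.7 yaw_y -35.15 tilt [ 0.03 -0.  ] F px,py,z [ 0.28 -0.87 -1.33] torque [-0.216  0.32  -0.042] jaw 0.503
```

```bash
python3 -m jog '[{"rot":[0,0,0],"travel":[0,0,-0.002],"jaw":0}]' >/dev/null; python3 -c "from h import *;rep()"
python3 -m jog '[{"rot":[0,0,0],"travel":[0,0,-0.002],"jaw":0}]' >/dev/null; python3 -c "from h import *;rep()"
python3 -m jog '[{"rot":[0,0,0],"travel":[0,0,-0.002],"jaw":0}]' >/dev/null; python3 -c "from h import *;rep()"
```

```text
t 11.40 plat-frame mm [  2.67 -58.83] z 65.7 yaw_y -35.15 tilt [-0.02 -0.04] F px,py,z [-0.79 -3.21  1.09] torque [-0.583  0.543  0.032] jaw 0.503
t 11.50 plat-frame mm [  2.66 -58.8 ] z 65.7 yaw_y -35.17 tilt [-0.06 -0.06] F px,py,z [-0.21 -5.    2.22] torque [-0.832  0.752  0.013] jaw 0.500
t 11.60 plat-frame mm [  2.68 -58.74] z 65.7 yaw_y -35.18 tilt [-0.09 -0.09] F px,py,z [-0.69 -6.05  2.91] torque [-1.044  1.038  0.04 ] jaw 0.503
```

Contact with the short strip at -58.8. Building to about 8.5 N.

```bash
python3 -m jog '[{"rot":[0,0,0],"travel":[0,0,-0.002],"jaw":0}]' >/dev/null; python3 -c "from h import *;rep()"
python3 -m jog '[{"rot":[0,0,0],"travel":[0,0,-0.001],"jaw":0}]' >/dev/null; python3 -c "from h import *;rep()"
python3 -m jog '[{"rot":[0,0,0],"travel":[0,0,0],"jaw":0},{"rot":[0,0,0],"travel":[0,0,0],"jaw":0},{"rot":[0,0,0],"travel":[0,0,0],"jaw":0},{"rot":[0,0,0],"travel":[0,0,0],"jaw":0}]' >/dev/null; python3 -c "from h import *;rep()"
```

```text
t 11.70 plat-frame mm [  2.69 -58.74] z 65.7 yaw_y -35.20 tilt [-0.13 -0.12] F px,py,z [-1.53 -8.58  3.46] torque [-1.207  1.186  0.057] jaw 0.503
t 11.80 plat-frame mm [  2.68 -58.7 ] z 65.7 yaw_y -35.20 tilt [-0.15 -0.14] F px,py,z [-1.01 -7.23  4.01] torque [-1.261  1.295  0.087] jaw 0.497
t 12.20 plat-frame mm [  2.63 -58.75] z 65.7 yaw_y -35.21 tilt [-0.15 -0.13] F px,py,z [-1.16 -7.29  3.28] torque [-1.234  1.182  0.042] jaw 0.500
```

```bash
python3 -m jog '[{"rot":[0,0,0],"travel":[0,0,-0.001],"jaw":0},{"rot":[0,0,0],"travel":[0,0,0],"jaw":0},{"rot":[0,0,0],"travel":[0,0,0],"jaw":0},{"rot":[0,0,0],"travel":[0,0,0],"jaw":0},{"rot":[0,0,0],"travel":[0,0,0],"jaw":0}]' >/dev/null; python3 -c "from h import *;rep()"
python3 -m jog '[{"rot":[0,0,0],"travel":[0,0,0.01],"jaw":0},{"rot":[0,0,0],"travel":[0,0,0.03],"jaw":0},{"rot":[0,0,0],"travel":[0,0,0.1],"jaw":0},{"rot":[0,0,0],"travel":[-0.1,0,0],"jaw":0},{"rot":[0,0,0],"travel":[-0.1,0,0],"jaw":0},{"rot":[0,0,0],"travel":[0,0,0],"jaw":0},{"rot":[0,0,0],"travel":[0,0,0],"jaw":0}]' >/dev/null
python3 -c "
from h import *
rep()
im=ctrl.get_image('wrist'); cv2.imwrite('pics/w5.png',im[:,:,::-1])
cv2.imwrite('pics/w5c.png',cv2.resize(im[0:150,160:370,::-1],None,fx=3.8,fy=3.8,interpolation=cv2.INTER_CUBIC))"
```

```text
t 12.70 plat-frame mm [  2.67 -58.72] z 65.7 yaw_y -35.22 tilt [-0.17 -0.15] F px,py,z [-1.09 -7.75  4.53] torque [-1.299  1.331  0.08 ] jaw 0.504
t 13.40 plat-frame mm [  3.03 -97.36] z 126.6 yaw_y -35.13 tilt [0.18 0.02] F px,py,z [-0.   -0.18  0.53] torque [0.014 0.017 0.012] jaw 0.502
```

View pics/w5c.png

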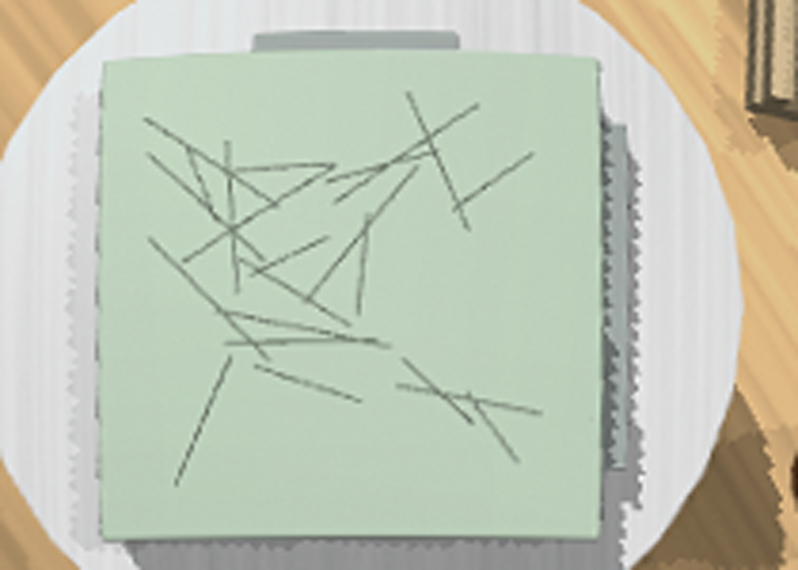

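The crop shows the tile against both strips and inside the platform rim. I move the camera over the long strip to look for any gap.

```bash
python3 -m jog '[{"rot":[0,0,0],"travel":[-0.03,0.1,-0.05],"jaw":0},{"rot":[0,0,0],"travel":[-0.03,0.06,-0.07],"jaw":0},{"rot":[0,0,0],"travel":[0,0,0],"jaw":0},{"rot":[0,0,0],"travel":[0,0,0],"jaw":0},{"rot":[0,0,0],"travel":[0,0,0],"jaw":0}]' >/dev/null
python3 -c "
from h import *
rep()
im=ctrl.get_image('wrist'); cv2.imwrite('pics/w6.png',im[:,:,::-1])
cv2.imwrite('pics/w6c.png',cv2.resize(im[50:210,130:330,::-1],None,fx=3.7,fy=3.7,interpolation=cv2.INTER_CUBIC))"
```

```text
t 13.95 plat-frame mm [ 49.25 -63.16] z 142.2 yaw_y -35.15 tilt [-0.17 -0.  ] F px,py,z [-1.05  0.18  0.74] torque [0.017 0.005 0.053] jaw 0.501
```

View pics/w6c.png

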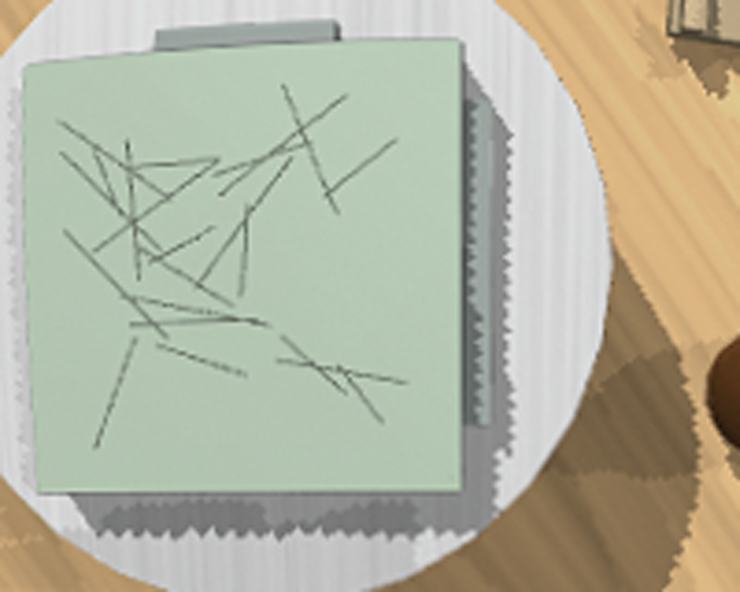

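```bash
python3 -c "
import cv2
im=cv2.imread('pics/w6.png')
cv2.imwrite('pics/w6d.png',cv2.resize(im[70:172,245:275],None,fx=5.8,fy=5.8,interpolation=cv2.INTER_NEAREST))
cv2.imwrite('pics/w6e.png',cv2.resize(im[50:70,165:265],None,fx=8,fy=8,interpolation=cv2.INTER_NEAREST))
for r in (78,80,95,110,125,140,155,162,166): print(r,im[r,250:268,1], im[r,250:268,2])
from h import *
s=ctrl.get_state()
def pf(px,z):
    o,v=wray(px,s); p=onz(o,v,z)[:,:2]-PC; return (np.c_[p@PX,p@PY]*1e3).round(1)
W=lambda a,b,z:np.r_[PC+a*PX/1e3+b*PY/1e3,z]
print('tile edge top', pf([(255,61),(254.7,182),(136,68),(140,183)],.076))
print('long outer', pf([(263,80),(262,160)],.070))
print('short outer', pf([(172,58.5),(221,55.5)],.070))
"
```

```text
78 [205 205 206 203 156  84 101 106 115 148 164 163 158 203 215 217 215 210] [187 187 186 184 142  79  96 100 109 140 154 154 149 201 216 216 215 210]
80 [205 205 208 202 157  85 100 140 170 166 164 164 162 140 204 220 217 212] [186 187 189 183 143  81  95 132 160 157 156 156 153 137 204 220 216 213]
95 [204 205 206 201 156  88 105 106 138 166 164 165 171 151 138 140 138 131] [185 185 186 181 141  83  99 100 131 158 155 156 161 147 139 141 138 131]
110 [203 204 205 201 159  89 105 105 137 165 164 165 152 140 138 139 179 214] [183 184 185 182 144  84  99  99 129 156 155 157 146 138 139 138 178 213]
125 [201 201 203 201 154  80 119 153 168 164 163 166 144 133 140 139 135 177] [183 183 184 182 139  73 112 144 160 156 155 158 138 130 139 140 135 176]
140 [201 201 203 199 153  84 110 108 105 101 136 171 146 125 139 138 187 216] [182 182 184 181 138  79 104 102 100  96 129 162 139 124 140 136 186 216]
155 [200 199 201 200 153  88 108 107 114 145 164 168 151 132 139 139 139 136] [181 180 182 182 139  83 103 100 108 138 155 159 146 132 140 139 138 136]
162 [199 200 199 200 158  97 107 104 101 133 163 165 149 131 138 139 139 135] [179 180 180 181 143  90 102  99  96 126 154 157 143 131 138 139 138 135]
166 [199 199 200 198 163 126 139 139 140 138 140 142 143 139 138 140 138 167] [180 180 180 179 148 123 140 138 140 138 139 142 143 138 137 139 137 167]
tile edge top [[ 47.5  46.2]
 [ 46.9 -48.2]
 [-48.3  46.6]
 [-48.8 -48.5]]
long outer [[ 53.6  32. ]
 [ 52.7 -31.6]]
short outer [[-19.2  52.6]
 [ 20.8  52.5]]
```

View pics/w6d.png

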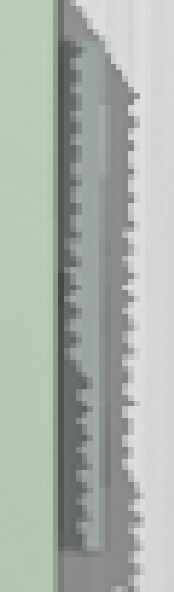

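View pics/w6e.png

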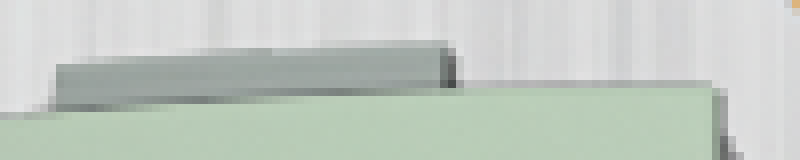

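Tile +x edge at 47.2 ± 0.3 mm against a strip inner face at about 47.2. Tile +y edge at 46.4 against about 46.5. No gap is resolvable at 0.8 mm/pixel. Last, a check on the bystanders.

```bash
python3 -c "
from h import *
im=ctrl.get_image('side')[:,:,::-1]; cv2.imwrite('pics/s9.png',im)
rep()"
```

```text
t 14.05 plat-frame mm [ 49.59 -63.03] z 142.9 yaw_y -35.17 tilt [-0.1 -0. ] F px,py,z [-0.45  0.38  1.16] torque [-0.024  0.093 -0.066] jaw 0.499
```

View pics/s9.png

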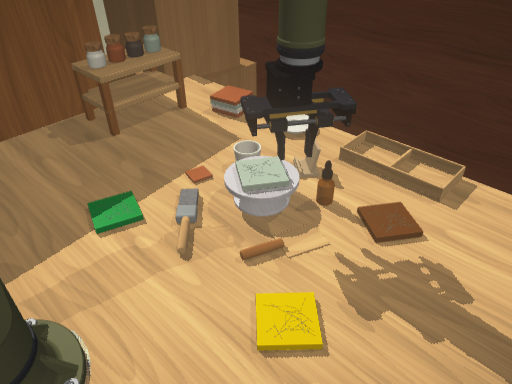

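The side view shows the tile centred on the turntable at (262,173). The bottle, cup, stand, brush, spatula and test tile are where they were, and the gripper is clear. Handing in.

```bash
python3 -c "
from bench import ctrl
print(ctrl.close_job())"
```

```text
the job is handed in; nothing more can be done
None
```

The celadon tile now lies square in the corner of the two strips, and I handed the job in at about 14 s.

- **Push onto the long strip:** I pushed the tile with the half-open fingers side by side and bore on the strip at about 8.5 N.
- **Push along to the short strip:** I then slid it along the long strip until it met the short one and bore there at about 7.3–8.6 N. The highest horizontal force I read was about 8.6 N, plus up to about 6 N vertically while bearing.

**Last checks:**
- **Contact with the strips:** the close wrist picture shows the tile touching both strips, with no gap I could resolve at about 0.8 mm per pixel.
- **Position:** the tile's edges came out within about 2 mm of centred, and it sits inside the platform rim with no overhang.
- **Turntable:** both strips measured within about 1 degree of their first direction. The short strip read 0.1 degrees off and the long one 0.8, a disagreement I put down to pixel error.
- **Bystanders:** all looked unmoved by eye in the side picture, and the gripper was clear.

I did not press the long strip again after the second push.

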